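# Dial the lockbox code and draw its bolt

## Robot

A 6-joint arm with a two-finger parallel gripper is mounted at the origin on the work surface. World frame = base frame: x ahead of the robot, y to its left, z up, the work surface at z = 0. Lengths are in m, angles in rad, forces in N, time in s.
With the tool pointing down it reaches from about 0.35 to 0.925 m from the base axis. Payload 6.4 kg.
Tool frame: the origin (TCP) lies midway between the tips of the shut fingers; the grasp point (between the pads) lies 19 mm behind it (robot.pinch_z is the z of the grasp point in the tool frame, in m); z points along the fingers, y is the direction in which the jaws open and shut (so a half turn about z gives the same grasp; the last joint's range is limited). The gripper opens to 85 mm and grips with 20 to 120 N. Pads are 22 mm wide; open, the fingers measure 114 mm over their backs; the gripper's body (76 mm by 85 mm) begins 54 mm behind the grasp point. The pads swing forward as they close: fully open they stand 13 mm farther back than shut.
Start: joints at [1.145, 0.245, 1.558, -0, 1.339, -0.174], TCP at [0.162, 0.63, 0.231] pointing down, gripper open.
Joint ranges: [-3.13, 3.13], [-1.02, 2.26], [0.13, 2.54], [-0.95, 4.09], [0.21, 2.88], [-2.74, 2.74]. Speed limits (rad/s): [2.57, 2.57, 3.14, 3.14, 3.14, 3.14].

## Interface

Orientations are given as a rotation vector (axis times angle).
In Python, from station import status, cams, job, robot gives the robot as it stands.
- The arm moves only by the tool arm_command, never from a script. Its argument "rows" is a list of rows, each a list of 7 numbers: the shift along the tool's x, y, z in units of 0.3 m (1.0 is 0.3 m), then the turn, a rotation vector about the tool's x, y, z in units of 180 degrees (1.0 is 180 degrees), then the opening, from 0 (shut) to 1 (fully open). A call has 1 to 12 rows; each row shifts and turns the commanded pose from where the row before left it, along the tool's axes as they then stand; what a row does not reach is not made up. A row lasts 1/10 s, in which the tool goes at most 50 mm and 8.59 degrees, less where a joint would pass 70% of its speed; a pose out of reach is approached as far as the arm can. A call with a number of a shift or a turn outside -1 to 1 is refused whole. A call with a gripper value outside its range is refused whole. The fingers move at their own pace and stop on an object; "newtons" is the grip in N (left out, the last holds). Time passes only in rows, so rows that do not move let the fingers close. It gives the time, the measured TCP pose, the force and the opening at its end, in the units of the state.
- status.get_state(): the state, without advancing time (a new reading comes with each control period).
- cams.get_image(name): name is "side" or "top" or "wrist"; returns a dict with "image" (480x640x3 uint8, red, green, blue), "depth" (480x640 float32, m along the optical axis (not along the pixel's ray), 0 where there is no reading), "fx", "fy", "cx", "cy" (pixels), "cam_to_world" (4x4, takes a point from camera to world coordinates). Camera axes: x right, y down, z forward; pixel columns grow to the right and rows downward; lengths in m; the calibration is good to about 2 mm. A picture is of the moment at which its call begins.
- job.close_job(): hands the job in, once; it reports no verdict.
The state is a dict: "time_s": time; "joint_pos": joint angles; "joint_velocities": joint speeds; "joint_efforts": joint torques, N m; "position": TCP position; "tool_rot": TCP orientation; "wrist_force": force on the tool from outside, world axes, zero at the start; "moment": the same for the moment, N m; "gripper_width": opening from 0.0 (shut) to 1.0 (fully open).
Only numpy, scipy, OpenCV 4.12 (cv2) and the standard library are available. Lean on these libraries where they do the work, as an engineer would, in place of code of your own. Each camera call takes 0.05 s, during which the arm holds its last target. There are 200 camera calls.

## Task

Unlock the steel lockbox by its code 4 - 2 - 5: starting with the thumbwheel farthest from the bolt grip and working towards it, roll one wheel after the other until its face with four, two and five dots respectively is squarely on top, leaving the wheels already set as they are and those still to come unturned. Then slide the bolt all the way open, away from the wheels. Press gently throughout and leave the things around the box where they are.

Things in the scene. Friction and masses are not known exactly. Their poses are not given: they have to be found in the camera images.
- lockbox: grey steel lockbox, fixed, 180 (its x) x 320 (y) x 90 mm high. Origin: centre of its underside; z up, x away from the robot, y (its long side) from the wheels towards the bolt. Three thumbwheels in a row stand 16 mm out of its flat top panel at y = -110, -54 and +2 mm, x = 0; the bolt's grip is at y = +85 mm when shut
- wheel_1_top (a point): fixed point: top of the unpressed rim of the first wheel, farthest from the bolt grip, mid-width, 106 mm above the bench, 16 mm above the panel; axes as the lockbox. The wheel floats on a spring: it sinks under a press, about 2 N to begin and 1.5 N more per mm, hard stop at 8 mm, and rises when let go. A fingertip pressed 2.5 to 5.5 mm deep (6 to 10 N) and moved along lockbox x rolls it by friction; pressed less it may slip
- wheel_1 (a joint): turn of the first wheel, farthest from the bolt grip, rad. Its six faces bear 1 to 6 dots, 60 degrees apart; that with n dots is on top at (n-1) x 1.0472. Grows as the top rolls towards lockbox +x (36 mm of rim per rad). Stops 0.2 rad beyond faces 1 and 6. Stays where left; needs about 2.5 N along the rim
- wheel_1_dot (a point): middle of the one-dot face on the rim of the first wheel, farthest from the bolt grip; turns with the wheel. The wheel is plain metal, smooth, 72 mm in diameter, 30 mm wide, axis along lockbox y, 70 mm above the bench; thin lines part its six faces; 26 mm free space to the next wheel
- wheel_2_top (a point): fixed point: top of the unpressed rim of the second, middle wheel, mid-width, 106 mm above the bench, 16 mm above the panel; axes as the lockbox. The wheel floats on a spring: it sinks under a press, about 2 N to begin and 1.5 N more per mm, hard stop at 8 mm, and rises when let go. A fingertip pressed 2.5 to 5.5 mm deep (6 to 10 N) and moved along lockbox x rolls it by friction; pressed less it may slip
- wheel_2 (a joint): turn of the second, middle wheel, rad. Its six faces bear 1 to 6 dots, 60 degrees apart; that with n dots is on top at (n-1) x 1.0472. Grows as the top rolls towards lockbox +x (36 mm of rim per rad). Stops 0.2 rad beyond faces 1 and 6. Stays where left; needs about 2.5 N along the rim
- wheel_2_dot (a point): middle of the one-dot face on the rim of the second, middle wheel; turns with the wheel. The wheel is plain metal, smooth, 72 mm in diameter, 30 mm wide, axis along lockbox y, 70 mm above the bench; thin lines part its six faces; 26 mm free space to the next wheel
- wheel_3_top (a point): fixed point: top of the unpressed rim of the third wheel, nearest the bolt grip, mid-width, 106 mm above the bench, 16 mm above the panel; axes as the lockbox. The wheel floats on a spring: it sinks under a press, about 2 N to begin and 1.5 N more per mm, hard stop at 8 mm, and rises when let go. A fingertip pressed 2.5 to 5.5 mm deep (6 to 10 N) and moved along lockbox x rolls it by friction; pressed less it may slip
- wheel_3 (a joint): turn of the third wheel, nearest the bolt grip, rad. Its six faces bear 1 to 6 dots, 60 degrees apart; that with n dots is on top at (n-1) x 1.0472. Grows as the top rolls towards lockbox +x (36 mm of rim per rad). Stops 0.2 rad beyond faces 1 and 6. Stays where left; needs about 2.5 N along the rim
- wheel_3_dot (a point): middle of the one-dot face on the rim of the third wheel, nearest the bolt grip; turns with the wheel. The wheel is plain metal, smooth, 72 mm in diameter, 30 mm wide, axis along lockbox y, 70 mm above the bench; thin lines part its six faces; 26 mm free space to the next wheel
- bolt (a joint): how far the bolt is drawn, m: 0 shut, 0.020 fully open, sliding along lockbox +y (away from the wheels). About 2 N moves it (push slowly and gently, it ends at a hard stop). Inside the box its teeth meet slotted discs on the wheels: it sticks after about 1 mm until all three wheels show the code, each within about 10 degrees
- bolt_grip (a point): middle of the top of the bolt's steel grip, an upright bar 50 mm (lockbox x) x 14 mm (y), its top 33 mm above the panel; below it a 6 mm thick slide plate, 28 mm (x) x 50 mm (y), lies on the panel. Moves with the bolt; axes as the lockbox. 69 mm free space between the shut bolt's grip and the last wheel
- jar: bystander: white plastic jar with a lid, 68 mm across, 120 mm tall, upright, loose; origin: centre of its underside
- spool: bystander: red spool, 80 mm across, 56 mm tall, standing on its flange, loose; origin: centre of its underside
- wrench: bystander: steel wrench 200 mm long, lying flat, loose, handle to its -x; origin: about its middle, on the bench

How it is judged:
By the outcome, as a careful person would: the job done as asked, in the order asked, and still so for the second after the job is handed in, with the robot touching nothing.
It also fails if it takes over 54 s, if anything falls off the work surface, if the arm or the gripper's body presses on something with over 40 N, if the wrist force passes 120 N, or if a joint passes its speed limit or range.

## Working session

There is one attempt and no reset: what is moved stays moved. The work goes in short steps, Python scripts to look and compute and a tool call to move; the robot and the scene stay as the last step left them, time stands still between calls to the robot, and variables do not carry over. Pictures are saved under pics/ and viewed, about 8 in all and at most 12, crops included, and the job is handed in when it is done.

Besides the shell and the picture viewer there is one more tool, called after ">>>" by a JSON object that holds its "api" and its "payload", one argument or row to a line. arm_command: Moves the arm, as the interface text tells. Its arguments: {"type":"object","properties":{"rows":{"type":"array","items":{"type":"array","items":{"type":"number"}}},"newtons":{"type":"number"}},"required":["rows"]}

```bash
ls; mkdir -p pics
cat > h.py <<'E'
import numpy as np,cv2
from station import status,cams,job,robot
from scipy.spatial.transform import Rotation as R
def grab(n,f):
    d=cams.get_image(n); cv2.imwrite('pics/'+f+'.png',d['image'][:,:,::-1]); np.save('pics/'+f+'.npy',d,allow_pickle=True); return d
def load(f): return np.load('pics/'+f+'.npy',allow_pickle=True).item()
def pt(d,u,v):
    z=d['depth'][int(v),int(u)]; p=np.array([(u-d['cx'])/d['fx']*z,(v-d['cy'])/d['fy']*z,z,1]); return (d['cam_to_world']@p)[:3]
def onz(d,u,v,h):
    M=d['cam_to_world']; r=M[:3,:3]@np.array([(u-d['cx'])/d['fx'],(v-d['cy'])/d['fy'],1]); o=M[:3,3]; return o+r*(h-o[2])/r[2]
E
python3 - <<'E'
from h import *
a=grab('top','top0'); b=grab('side','side0'); c=grab('wrist','wrist0')
for d in(a,b,c): print(d['cam_to_world'].round(3),d['fx'])
print(status.get_state())
E
```

```text
pics
[[ 0.018 -0.997  0.072  0.449]
 [-0.999 -0.02  -0.027  0.049]
 [ 0.028 -0.071 -0.997  1.276]
 [ 0.     0.     0.     1.   ]] 572.1565820763008
[[-0.891 -0.341  0.3    0.279]
 [-0.454  0.647 -0.613  0.587]
 [ 0.015 -0.682 -0.731  0.759]
 [ 0.     0.     0.     1.   ]] 446.3204465081874
[[ 0.249  0.929  0.275  0.092]
 [ 0.969 -0.238 -0.072  0.647]
 [-0.001  0.284 -0.959  0.372]
 [ 0.     0.     0.     1.   ]] 426.6576174705004
{'time_s': 0.15, 'joint_pos': array([ 1.14489918e+00,  2.45660264e-01,  1.55870946e+00,  6.50581275e-06,
        1.33868097e+00, -1.74092241e-01]), 'joint_velocities': array([-2.06391819e-03, -2.43902637e-03, -1.89805282e-03, -4.78504855e-04,
       -3.03981920e-04, -2.10141345e-05]), 'joint_efforts': array([-5.37147935e-04, -4.29993689e+01, -3.26547575e+01, -2.35952184e-04,
        3.67809043e-03,  4.32886418e-05]), 'position': array([0.16176458, 0.62912522, 0.23044242]), 'tool_rot': array([-3.94437468e-01, -3.11629165e+00,  2.18476195e-03]), 'wrist_force': array([-0.302233  ,  0.19175193,  0.25486884]), 'moment': array([-0.02689356,  0.00808609, -0.01613336]), 'gripper_width': 0.9981585492774755}
```

View pics/top0.png

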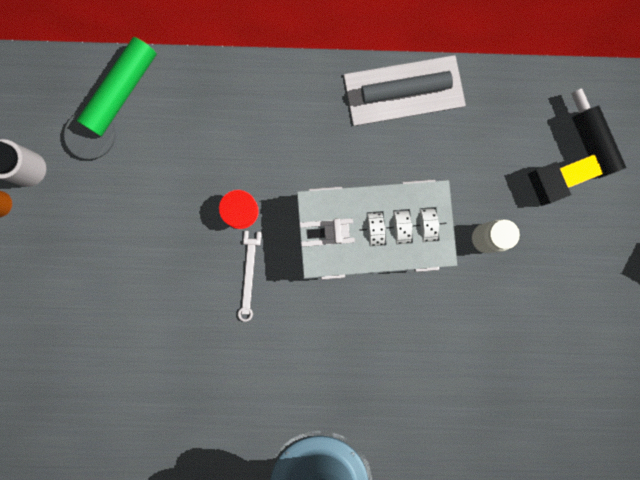

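View pics/side0.png

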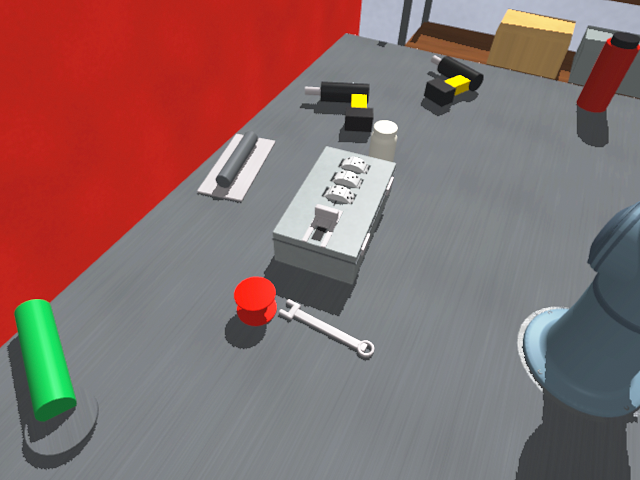

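The top view shows the box at about (378,230), its wheels at about (376,229), (403,227) and (430,225), and the grip at about (337,231). The spool is at (238,209) and the jar at (503,235). Next I'll measure these and enlarge the wheels.

Run:
```python
from h import *
a=load('top0'); b=load('side0')
C=np.array([onz(a,u,v,.09) for u,v in[(298,192),(449,181),(457,265),(304,279)]]); print(C.round(4), C.mean(0).round(4))
for u,v in[(298,192),(449,181),(457,265),(304,279)]: print(pt(a,u+(3 if u<400 else -3),v+(4 if v<230 else -4)).round(3))
for n,u,v in[('w3',376,229),('w2',403,227),('w1',430,225),('grip',334,231),('jar',503,235),('spool',238,209)]: print(n,pt(a,u,v).round(4))
# panel mask fit by depth
d=a;vv,uu=np.mgrid[0:480,0:640];z=d['depth'];P=np.stack([(uu-d['cx'])/d['fx']*z,(vv-d['cy'])/d['fy']*z,z],-1)@d['cam_to_world'][:3,:3].T+d['cam_to_world'][:3,3]
m=((abs(P[...,2]-.09)<.006)&(uu>280)&(uu<470)&(vv>170)&(vv<290)); print('panel z',np.median(P[m][:,2]))
r=cv2.minAreaRect(P[m][:,:2].astype(np.float32)*1000);print(r)
m=((P[...,2]>.096)&(uu>360)&(uu<470)&(vv>170)&(vv<290))
n,l,s,c=cv2.connectedComponentsWithStats(m.astype(np.uint8))
for i in range(1,n):
    if s[i,4]>20:q=P[l==i];print(s[i],((q.min(0)+q.max(0))/2).round(4),q[:,2].max())
m=((P[...,2]>.115)&(uu>300)&(uu<370)&(vv>170)&(vv<290)); print('grip',cv2.minAreaRect(P[m][:,:2].astype(np.float32)*1000),P[m][:,2].max())
i1=cv2.resize(a['image'][195:260,320:450,::-1],(780,390),interpolation=cv2.INTER_CUBIC)
i2=cv2.resize(b['image'][145:215,310:390,::-1],(240,210),interpolation=cv2.INTER_CUBIC)
o=np.zeros((600,780,3),np.uint8);o[:390]=i1;o[390:,:240]=i2;cv2.imwrite('pics/c1.png',o)
```

```text
[[ 0.6266  0.0579  0.09  ]
 [ 0.6571 -0.2595  0.09  ]
 [ 0.4807 -0.2766  0.09  ]
 [ 0.4457  0.0418  0.09  ]] [ 0.5525 -0.1091  0.09  ]
[0.618 0.051 0.089]
[ 0.649 -0.253  0.089]
[ 0.489 -0.271  0.086]
[0.454 0.036 0.087]
w3 [ 0.551  -0.1041  0.1067]
w2 [ 0.5564 -0.16    0.1061]
w1 [ 0.5619 -0.2166  0.1035]
grip [ 0.5438 -0.0168  0.1223]
jar [ 0.5432 -0.3641  0.1171]
spool [0.5926 0.186  0.0517]
panel z 0.08956979668128928
((554.3511352539062, -108.55537414550781), (180.28245544433594, 320.77947998046875), 5.680551528930664)
[422 211  17  27 339] [ 0.5206 -0.0926  0.6858] 1.275637981696907
[368 215  17  26 341] [ 0.5152 -0.0365  0.6859] 1.275637981696907
[395 214  17  25 333] [ 0.5168 -0.0641  0.6858] 1.275637981696907
grip ((503.3064880371094, -0.1179046630859375), (35.133209228515625, 142.47708129882812), 61.354347229003906) 1.275637981696907
```

View pics/c1.png

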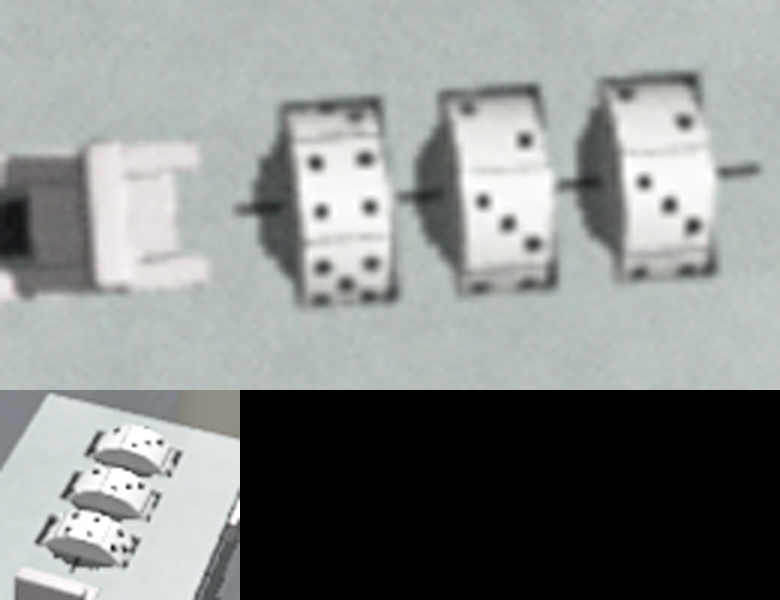

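```bash
cat >> h.py <<'E'
yaw=np.radians(5.5);BX=np.array([np.cos(yaw),np.sin(yaw),0]);BY=np.array([-np.sin(yaw),np.cos(yaw),0]);C0=np.array([.5544,-.1086,0])
def box(p): p=np.asarray(p)-C0; return np.array([p@BX,p@BY,p[2]])
def wheelang(d,u,v):
    # angle (deg) from vertical on the wheel cylinder, + toward box +x ; and box y
    M=d['cam_to_world']; r=M[:3,:3]@np.array([(u-d['cx'])/d['fx'],(v-d['cy'])/d['fy'],1]); o=box(M[:3,3]); r=np.array([r@BX,r@BY,r[2]])
    A=np.array([o[0],o[2]-.07]);B=np.array([r[0],r[2]]); a=B@B;b=2*A@B;c=A@A-.036**2
    disc=b*b-4*a*c
    if disc<0:return None
    t=(-b-np.sqrt(disc))/2/a;q=o+t*r;return np.degrees(np.arctan2(q[0],q[2]-.07)).round(1),(q[1]*1000).round(1)
E
python3 - <<'E'
from h import *
a=load('top0')
f=lambda X,Y:((X+.5)/6-.5+320,(Y+.5)/6-.5+195)
for n,L in dict(w1=[(644,181),(669,205),(693,226),(665,152),(668,262)],w2=[(483,201),(508,223),(533,244),(505,170),(508,272)],w3=[(316,162),(365,158),(321,211),(370,207),(335,138),(345,240)]).items(): print(n,[wheelang(a,*f(*p)) for p in L])
for n,u,v in[('w3',376,229),('w2',403,227),('w1',430,225),('gripm',337,231)]: print(n,(box(pt(a,u,v))*1000).round(1))
for u in range(318,358,2): print(u,(box(pt(a,u,231.5-(u-337)*.09))*1000).round(1))
E
```

```text
w1 [(np.float64(-3.3), np.float64(-101.3)), (np.float64(-17.5), np.float64(-109.5)), (np.float64(-30.9), np.float64(-118.0)), (np.float64(12.0), np.float64(-109.6)), (np.float64(-55.6), np.float64(-110.6))]
w2 [(np.float64(-7.6), np.float64(-45.2)), (np.float64(-20.8), np.float64(-53.5)), (np.float64(-34.6), np.float64(-62.3)), (np.float64(8.6), np.float64(-53.7)), (np.float64(-53.7), np.float64(-54.3))]
w3 [(np.float64(21.5), np.float64(10.8)), (np.float64(21.7), np.float64(-6.2)), (np.float64(-6.3), np.float64(10.8)), (np.float64(-6.2), np.float64(-6.2)), (np.float64(36.4), np.float64(2.9)), (np.float64(-23.5), np.float64(3.0))]
w3 [ -3.    4.8 106.7]
w2 [ -3.  -51.3 106.1]
w1 [  -2.9 -108.2  103.5]
gripm [ -2.1  86.2 120.9]
318 [ -1.3 123.8  88.9]
320 [ -1.1 119.6  87.1]
322 [ -1.3 115.5  90.1]
324 [ -1.6 111.6  94.9]
326 [ -1.9 107.6  99.6]
328 [ -1.7 103.4  98.7]
330 [-1.7 99.3 98.9]
332 [ -1.9  95.3 102.1]
334 [ -3.3  92.5 122.2]
336 [ -3.2  88.4 121.6]
338 [ -3.   84.2 119.6]
340 [ -3.2  80.3 123.1]
342 [-1.  74.  94.1]
344 [-1.2 70.1 97.7]
346 [-0.8 65.6 93.9]
348 [-0.7 61.3 92.8]
350 [-0.6 57.1 92.7]
352 [-0.3 52.6 89.1]
354 [-0.1 48.3 87.8]
356 [-0.2 44.3 90. ]
```

```bash
cat >> h.py <<'E'
RD=np.stack([-BX,BY,[0,0,-1]],1)
def togo(x,y,z):
    "shift in tool units (0.3 m) to reach box point (mm) once oriented as RD, and turn units to RD"
    s=status.get_state(); g=C0+BX*x/1e3+BY*y/1e3+np.array([0,0,z/1e3])
    Rt=R.from_rotvec(s['tool_rot']); print('t',s['time_s'],'box mm',(box(s['position'])*1000).round(1),'F',(np.array([BX,BY,[0,0,1]])@s['wrist_force']).round(2))
    print('turn',((Rt.inv()*R.from_matrix(RD)).as_rotvec()/np.pi).round(4),'shift after turn',(RD.T@(g-s['position'])/.3).round(4),'now',(Rt.inv().apply(g-s['position'])/.3).round(4))
E
python3 -c "
from h import *
togo(-14,-110,140)"
```

```text
t 0.15 box mm [-320.1  772.   230.4] F [-0.28  0.22  0.25]
turn [-0.0004 -0.0002 -0.1107] shift after turn [-1.0204 -2.9399  0.3015] now [-1.9614 -2.4156  0.3044]
```

>>> {"api": "arm_command", "payload": {
  "rows": [
    [0, 0, 0, 0, 0, -0.0369, 0],
    [0, 0, 0, 0, 0, -0.0369, 0],
    [0, 0, 0, 0, 0, -0.0369, 0],
    [-0.05, -0.147, 0, 0, 0, 0, 0],
    [-0.05, -0.147, 0, 0, 0, 0, 0],
    [-0.05, -0.147, 0, 0, 0, 0, 0],
    [-0.05, -0.147, 0, 0, 0, 0, 0],
    [-0.05, -0.147, 0, 0, 0, 0, 0],
    [-0.05, -0.147, 0, 0, 0, 0, 0],
    [-0.05, -0.147, 0, 0, 0, 0, 0],
    [-0.05, -0.147, 0, 0, 0, 0, 0],
    [-0.05, -0.147, 0, 0, 0, 0, 0]
  ],
  "newtons": 20
}}

```text
time_s: 1.35
position: [0.3345, 0.2457, 0.2312]
tool_rot: [-0.151, 3.138, 0.0]
wrist_force: [2.2, 0.0, -0.6]
gripper_width: -0.002
```

>>> {"api": "arm_command", "payload": {
  "rows": [
    [-0.05, -0.147, 0, 0, 0, 0, 0],
    [-0.05, -0.147, 0, 0, 0, 0, 0],
    [-0.05, -0.147, 0, 0, 0, 0, 0],
    [-0.05, -0.147, 0, 0, 0, 0, 0],
    [-0.05, -0.147, 0, 0, 0, 0, 0],
    [-0.05, -0.147, 0, 0, 0, 0, 0],
    [-0.05, -0.147, 0.03, 0, 0, 0, 0],
    [-0.05, -0.147, 0.05, 0, 0, 0, 0],
    [-0.05, -0.147, 0.05, 0, 0, 0, 0],
    [0, 0, 0, 0, 0, 0, 0],
    [0, 0, 0, 0, 0, 0, 0]
  ]
}}

```text
time_s: 2.45
position: [0.5063, -0.1353, 0.1912]
tool_rot: [0.148, -3.136, -0.002]
wrist_force: [-0.6, 0.5, 0.6]
gripper_width: -0.0
```

```bash
python3 -c "
from h import *
togo(-14,-110,115)
d=grab('wrist','w1')"
```

```text
t 2.45 box mm [-50.4 -21.9 191.2] F [-0.55  0.54  0.55]
turn [ 0.0005 -0.0006 -0.0006] shift after turn [-0.1214 -0.2936  0.2541] now [-0.1224 -0.2937  0.2534]
```

View pics/w1.png

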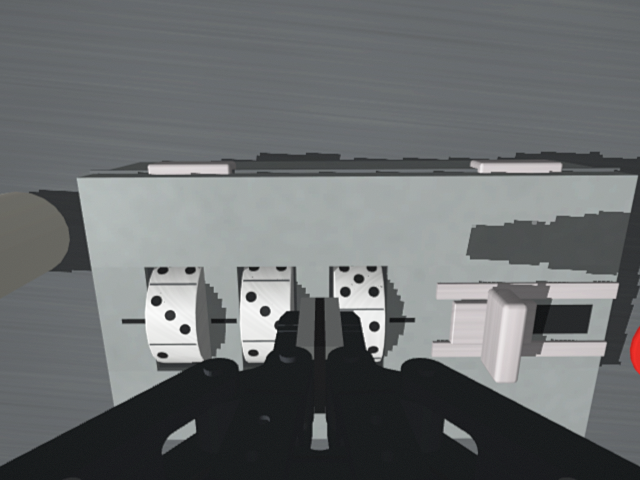

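The wrist view has image up towards the robot and right towards the bolt. Wheel 1's three-dot face is at (170,315) with its lines at rows 284 and 345. I'll check the angles from this view.

Run:
```python
from h import *
d=load('w1')
for n,L in dict(w1=[(156,301),(170,315),(185,329),(172,284),(177,344)],w2=[(251,297),(265,311),(266,280),(250,342)],w3=[(343,292),(374,292),(359,279),(374,326),(358,309)]).items(): print(n,[wheelang(d,*p) for p in L])
```

```text
w1 [(np.float64(-28.7), np.float64(-118.2)), (np.float64(-15.7), np.float64(-109.7)), (np.float64(-2.0), np.float64(-101.2)), (np.float64(-45.2), np.float64(-110.0)), (np.float64(15.1), np.float64(-107.3))]
w2 [(np.float64(-32.3), np.float64(-62.2)), (np.float64(-19.3), np.float64(-53.8)), (np.float64(-49.3), np.float64(-53.9)), (np.float64(12.7), np.float64(-63.4))]
w3 [(np.float64(-37.0), np.float64(-7.7)), (np.float64(-36.9), np.float64(10.7)), (np.float64(-50.2), np.float64(2.1)), (np.float64(-4.7), np.float64(10.5)), (np.float64(-21.0), np.float64(1.0))]
```

>>> {"api": "arm_command", "payload": {
  "rows": [
    [-0.064, -0.147, 0, 0, 0, 0, 0],
    [-0.064, -0.147, 0.04, 0, 0, 0, 0],
    [0, 0, 0.1, 0, 0, 0, 0],
    [0, 0, 0.1, 0, 0, 0, 0],
    [0, 0, 0, 0, 0, 0, 0],
    [0, 0, 0, 0, 0, 0, 0]
  ]
}}

```text
time_s: 3.1
position: [0.5536, -0.2178, 0.1212]
tool_rot: [-0.153, 3.138, -0.0]
wrist_force: [0.4, 1.0, 0.9]
gripper_width: 0.002
```

```bash
python3 -c "
from h import *
togo(-12,-110,102)"
```

```text
t 3.1 box mm [ -11.3 -108.6  121.2] F [0.46 0.93 0.92]
turn [-0.0001  0.0001  0.0005] shift after turn [ 0.0024 -0.0047  0.064 ] now [ 0.0024 -0.0047  0.064 ]
```

>>> {"api": "arm_command", "payload": {
  "rows": [
    [0, -0.004, 0.03, 0, 0, 0, 0],
    [0, 0, 0.015, 0, 0, 0, 0],
    [0, 0, 0.01, 0, 0, 0, 0],
    [0, 0, 0.009, 0, 0, 0, 0],
    [0, 0, 0, 0, 0, 0, 0],
    [0, 0, 0, 0, 0, 0, 0]
  ]
}}

```text
time_s: 3.7
position: [0.5541, -0.2202, 0.1025]
tool_rot: [-0.151, 3.137, -0.001]
wrist_force: [-2.0, 1.5, 5.5]
gripper_width: 0.003
```

```bash
python3 -c "
from h import *
togo(12,-110,102)"
```

```text
t 3.7 box mm [ -11.  -111.1  102.5] F [-1.88  1.66  5.5 ]
turn [-0.0001  0.0003  0.    ] shift after turn [-0.0766  0.0037  0.0017] now [-0.0766  0.0037  0.0018]
```

>>> {"api": "arm_command", "payload": {
  "rows": [
    [0, 0, 0.005, 0, 0, 0, 0],
    [-0.01, 0, 0, 0, 0, 0, 0],
    [-0.01, 0, 0, 0, 0, 0, 0],
    [-0.01, 0, 0, 0, 0, 0, 0],
    [-0.01, 0, 0, 0, 0, 0, 0],
    [-0.01, 0, 0, 0, 0, 0, 0],
    [-0.01, 0, 0, 0, 0, 0, 0],
    [-0.01, 0, 0, 0, 0, 0, 0],
    [-0.01, 0, 0, 0, 0, 0, 0],
    [0, 0, 0, 0, 0, 0, 0]
  ]
}}

```text
time_s: 4.7
position: [0.5787, -0.2179, 0.1015]
tool_rot: [-0.151, 3.136, -0.001]
wrist_force: [-1.7, 2.7, 8.2]
gripper_width: 0.001
```

```bash
python3 -c "
from h import *
togo(-12,-110,102)"
```

```text
t 4.7 box mm [  13.8 -111.1  101.5] F [-1.43  2.82  8.17]
turn [-0.0002  0.0007  0.    ] shift after turn [ 0.0858  0.0037 -0.0015] now [ 0.0858  0.0037 -0.0017]
```

>>> {"api": "arm_command", "payload": {
  "rows": [
    [0, 0, -0.05, 0, 0, 0, 0],
    [-0.03, 0, -0.1, 0, 0, 0, 0],
    [-0.06, 0, 0, 0, 0, 0, 0],
    [0, 0, 0, 0, 0, 0, 0],
    [0, 0, 0, 0, 0, 0, 0]
  ]
}}

```text
time_s: 5.2
position: [0.6038, -0.215, 0.1443]
tool_rot: [0.151, -3.137, -0.001]
wrist_force: [-0.3, 0.1, 0.0]
gripper_width: -0.0
```

```bash
python3 -c "
from h import *
togo(-12,-110,101.5)
d=grab('wrist','w2')
cv2.imwrite('pics/w2c.png',cv2.resize(d['image'][:,:,::-1],(800,600)))"
```

```text
t 5.2 box mm [  38.9 -110.6  144.3] F [-0.34  0.12  0.01]
turn [ 0.0001 -0.0004  0.0001] shift after turn [0.1698 0.0022 0.1428] now [0.1696 0.0021 0.143 ]
```

View pics/w2c.png

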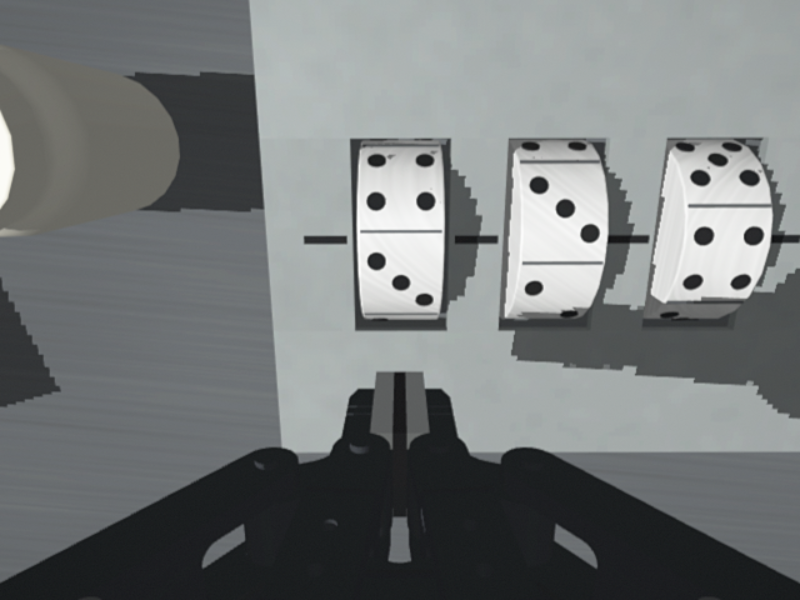

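A clear view: wheel 1's four-dot face now spans rows 160–201 and its lines are at rows 231 and 314. Wheels 2 and 3 are unchanged.

```bash
cat >> h.py <<'E'
def ang(f,**k):
    d=load(f)
    for n,L in k.items(): print(n,[tuple(map(float,wheelang(d,*(np.array(p)+.5)/1.25-.5))) for p in L])
E
sed -i 's#(np.array(p)+.5)/1.25-.5#((np.array(p)+.5)/1.25-.5)#' h.py
python3 - <<'E'
from h import *
ang('w2',w1=[(376,160),(426,160),(376,201),(426,201),(400,231),(401,283),(403,314)],w2=[(539,185),(565,208),(590,233),(560,162),(562,263)],w3=[(700,178),(749,178),(704,236),(753,236),(692,282),(740,282),(730,206)])
E
```

```text
w1 [(-49.8, -118.8), (-49.8, -101.3), (-23.4, -118.5), (-23.4, -101.6), (-7.2, -110.4), (23.6, -110.0), (57.2, -109.2)]
w2 [(-32.7, -62.9), (-19.6, -54.4), (-6.2, -45.8), (-48.3, -54.5), (10.6, -54.3)]
w3 [(-37.2, -7.4), (-37.2, 9.5), (-4.6, -6.9), (-4.7, 9.8), (22.7, -6.9), (22.7, 10.1), (-20.8, 1.6)]
```

>>> {"api": "arm_command", "payload": {
  "rows": [
    [0.1, 0, 0, 0, 0, 0, 0],
    [0.07, 0, 0.06, 0, 0, 0, 0],
    [0, 0, 0.05, 0, 0, 0, 0],
    [0, 0, 0, 0, 0, 0, 0],
    [0, 0, 0.02, 0, 0, 0, 0],
    [0, 0, 0.0125, 0, 0, 0, 0],
    [0, 0, 0, 0, 0, 0, 0],
    [0, 0, 0, 0, 0, 0, 0]
  ]
}}

```text
time_s: 6.05
position: [0.5545, -0.2205, 0.1032]
tool_rot: [-0.152, 3.137, -0.002]
wrist_force: [-3.2, 0.6, 5.7]
gripper_width: -0.001
```

```bash
python3 -c "
from h import *
togo(11.2,-110,101.5)
d=load('w2')
for p in[(400,139),(400,329),(555,139),(545,329)]: print((box(onz(d,*((np.array(p)+.5)/1.25-.5),.09))*1000).round(1))"
```

```text
t 6.05 box mm [ -10.6 -111.4  103.2] F [-3.11  0.91  5.74]
turn [-0.0003  0.0002  0.0002] shift after turn [-0.0726  0.0045  0.0056] now [-0.0726  0.0045  0.0057]
[ -34.6 -110.4   90. ]
[  36.2 -110.3   90. ]
[-34.6 -55.8  90. ]
[ 36.2 -53.8  90. ]
```

>>> {"api": "arm_command", "payload": {
  "rows": [
    [0, 0, 0.005, 0, 0, 0, 0],
    [-0.01, 0, 0, 0, 0, 0, 0],
    [-0.01, 0, 0, 0, 0, 0, 0],
    [-0.01, 0, 0, 0, 0, 0, 0],
    [-0.01, 0, 0, 0, 0, 0, 0],
    [-0.01, 0, 0, 0, 0, 0, 0],
    [-0.01, 0, 0, 0, 0, 0, 0],
    [-0.01, 0, 0, 0, 0, 0, 0],
    [-0.008, 0, 0, 0, 0, 0, 0],
    [0, 0, 0, 0, 0, 0, 0],
    [0, 0, -0.05, 0, 0, 0, 0]
  ]
}}

```text
time_s: 7.15
position: [0.5769, -0.2174, 0.1148]
tool_rot: [0.151, -3.137, -0.002]
wrist_force: [0.2, -0.2, -0.8]
gripper_width: 0.002
```

>>> {"api": "arm_command", "payload": {
  "rows": [
    [-0.03, 0.09, -0.1, 0, 0, 0, 0],
    [-0.06, 0.09, 0, 0, 0, 0, 0],
    [0, 0, 0, 0, 0, 0, 0],
    [0, 0, 0, 0, 0, 0, 0]
  ]
}}

```text
time_s: 7.55
position: [0.5989, -0.1611, 0.1458]
tool_rot: [-0.153, 3.138, -0.001]
wrist_force: [0.7, -1.3, -0.5]
gripper_width: -0.001
```

```bash
python3 -c "
from h import *
togo(12,-54,108)
d=grab('wrist','w3')
cv2.imwrite('pics/w3c.png',cv2.resize(d['image'][:,:,::-1],(800,600))[80:360])"
```

```text
t 7.55 box mm [ 39.3 -56.5 145.8] F [ 0.54 -1.33 -0.48]
turn [-0.0002  0.0001  0.0005] shift after turn [0.0909 0.0084 0.126 ] now [0.0909 0.0086 0.126 ]
```

View pics/w3c.png

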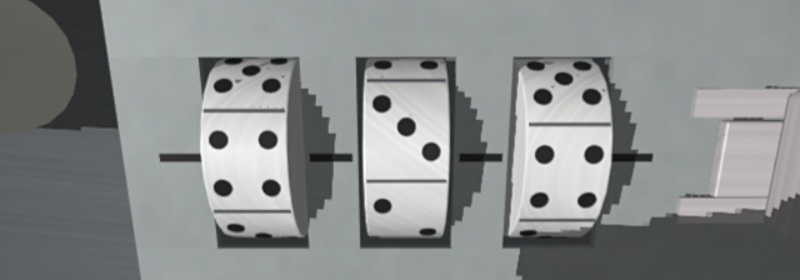

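```bash
python3 -c "
from h import *
ang('w3',w1=[(218,219),(268,219),(222,267),(271,267),(244,190),(252,291)],w2=[(406,206.5),(406,160),(406,260.5)])
d=load('w3')
for p in[(250,138),(260,327),(405,138),(405,327),(180,237),(330,237),(480,237)]: print((box(onz(d,*((np.array(p)+.5)/1.25-.5),.09))*1000).round(1))"
```

```text
w1 [(-12.5, -118.5), (-12.6, -101.5), (14.6, -118.8), (14.5, -101.6), (-28.6, -109.9), (31.7, -110.2)]
w2 [(-19.5, -54.3), (-48.8, -54.3), (10.3, -54.3)]
[ -34.4 -109.6   90. ]
[  36.5 -111.2   90. ]
[-34.5 -54.7  90. ]
[ 36.3 -54.3  90. ]
[   1.  -138.5   90. ]
[  0.9 -82.5  90. ]
[  0.7 -26.5  90. ]
```

>>> {"api": "arm_command", "payload": {
  "rows": [
    [0.09, 0.0085, 0, 0, 0, 0, 0],
    [0, 0, 0.06, 0, 0, 0, 0],
    [0, 0, 0.05, 0, 0, 0, 0],
    [0, 0, 0, 0, 0, 0, 0],
    [0, 0, 0.02, 0, 0, 0, 0],
    [0, 0, 0.0125, 0, 0, 0, 0],
    [0, 0, 0, 0, 0, 0, 0],
    [0, 0, 0, 0, 0, 0, 0]
  ]
}}

```text
time_s: 8.4
position: [0.5721, -0.1621, 0.1038]
tool_rot: [-0.151, 3.137, -0.002]
wrist_force: [-1.8, -0.1, 3.2]
gripper_width: 0.002
```

```bash
python3 -c "
from h import *
togo(-12,-54,101.5)"
```

```text
t 8.4 box mm [ 12.5 -54.9 103.8] F [-1.84  0.04  3.22]
turn [-0.0004  0.0003  0.0001] shift after turn [0.0817 0.0031 0.0077] now [0.0818 0.0031 0.0076]
```

>>> {"api": "arm_command", "payload": {
  "rows": [
    [0, 0, 0.008, 0, 0, 0, 0],
    [0, 0, 0, 0, 0, 0, 0],
    [0.01, 0, 0, 0, 0, 0, 0],
    [0.01, 0, 0, 0, 0, 0, 0],
    [0.01, 0, 0, 0, 0, 0, 0],
    [0.01, 0, 0, 0, 0, 0, 0],
    [0.01, 0, 0, 0, 0, 0, 0],
    [0.01, 0, 0, 0, 0, 0, 0],
    [0.01, 0, 0, 0, 0, 0, 0],
    [0.0105, 0, 0, 0, 0, 0, 0],
    [0, 0, 0, 0, 0, 0, 0],
    [0, 0, 0, 0, 0, 0, 0]
  ]
}}

```text
time_s: 9.6
position: [0.5494, -0.1644, 0.1025]
tool_rot: [-0.15, 3.133, -0.003]
wrist_force: [1.4, 0.5, 6.7]
gripper_width: 0.0
```

>>> {"api": "arm_command", "payload": {
  "rows": [
    [0, 0, -0.05, 0, 0, 0, 0],
    [-0.03, 0.09, -0.1, 0, 0, 0, 0],
    [-0.14, 0.09, 0, 0, 0, 0, 0],
    [0, 0, 0, 0, 0, 0, 0],
    [0, 0, 0, 0, 0, 0, 0]
  ]
}}

```text
time_s: 10.1
position: [0.5933, -0.1045, 0.1456]
tool_rot: [0.154, -3.138, 0.0]
wrist_force: [0.2, -0.4, 0.2]
gripper_width: -0.001
```

```bash
python3 -c "
from h import *
togo(-17,2,108)
d=grab('wrist','w4')
cv2.imwrite('pics/w4c.png',cv2.resize(d['image'][:,:,::-1],(800,600))[80:360])"
```

```text
t 10.1 box mm [ 39.1   0.4 145.6] F [ 0.2  -0.44  0.18]
turn [-0.0001 -0.      0.0006] shift after turn [0.187  0.0054 0.1253] now [0.187  0.0058 0.1253]
```

View pics/w4c.png

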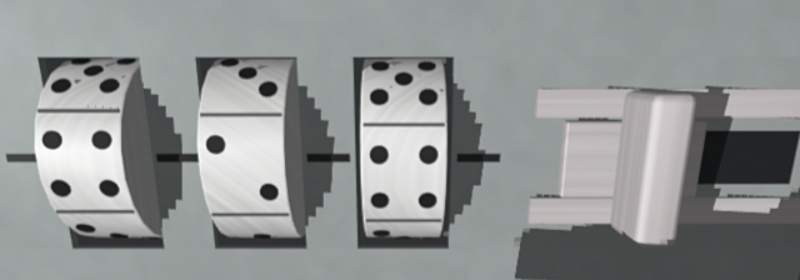

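```bash
python3 -c "
from h import *
ang('w4',w1=[(52,220),(101,220),(60,268),(109,268),(78,190),(95,291)],w2=[(215,224),(269,271.5),(240,194.5),(250,294)],w3=[(379,235),(428,235),(379,280),(428,280),(404,205),(404,300)])
d=load('w4')
for p in[(405,138),(405,327),(330,237),(480,237)]: print((box(onz(d,*((np.array(p)+.5)/1.25-.5),.09))*1000).round(1))"
```

```text
w1 [(-12.1, -118.2), (-12.1, -101.5), (15.0, -118.7), (14.9, -101.5), (-28.7, -109.8), (31.4, -110.2)]
w2 [(-10.1, -62.6), (16.9, -45.5), (-26.4, -54.2), (33.7, -54.2)]
w3 [(-4.4, -6.6), (-4.5, 10.1), (22.5, -6.9), (22.4, 10.6), (-20.7, 1.9), (39.1, 2.1)]
[-34.7   2.2  90. ]
[36.   2.6 90. ]
[  0.6 -25.5  90. ]
[ 0.5 30.4 90. ]
```

>>> {"api": "arm_command", "payload": {
  "rows": [
    [0.11, 0.0055, 0, 0, 0, 0, 0],
    [0.075, 0, 0.06, 0, 0, 0, 0],
    [0, 0, 0.05, 0, 0, 0, 0],
    [0, 0, 0, 0, 0, 0, 0],
    [0, 0, 0.02, 0, 0, 0, 0],
    [0, 0, 0.0125, 0, 0, 0, 0],
    [0, 0, 0.005, 0, 0, 0, 0],
    [0, 0, 0, 0, 0, 0, 0]
  ]
}}

```text
time_s: 10.95
position: [0.5388, -0.1095, 0.1022]
tool_rot: [-0.151, 3.136, -0.002]
wrist_force: [-2.7, -1.4, 6.5]
gripper_width: 0.001
```

```bash
python3 -c "
from h import *
togo(16,2,101)"
```

```text
t 10.95 box mm [-15.7   0.6 102.2] F [-2.8  -1.14  6.46]
turn [-0.0004  0.0005  0.0001] shift after turn [-0.1055  0.0046  0.0039] now [-0.1055  0.0046  0.0041]
```

>>> {"api": "arm_command", "payload": {
  "rows": [
    [-0.01, 0, 0.004, 0, 0, 0, 0],
    [-0.01, 0, 0, 0, 0, 0, 0],
    [-0.01, 0, 0, 0, 0, 0, 0],
    [-0.01, 0, 0, 0, 0, 0, 0],
    [-0.01, 0, 0, 0, 0, 0, 0],
    [-0.01, 0, 0, 0, 0, 0, 0],
    [-0.01, 0, 0, 0, 0, 0, 0],
    [-0.01, 0, 0, 0, 0, 0, 0],
    [-0.01, 0, 0, 0, 0, 0, 0],
    [-0.01, 0, 0, 0, 0, 0, 0],
    [-0.007, 0, 0, 0, 0, 0, 0],
    [0, 0, 0, 0, 0, 0, 0]
  ]
}}

```text
time_s: 12.15
position: [0.5715, -0.1063, 0.1017]
tool_rot: [-0.151, 3.135, -0.002]
wrist_force: [-0.2, 0.4, 5.9]
gripper_width: -0.003
```

>>> {"api": "arm_command", "payload": {
  "rows": [
    [0, 0, -0.05, 0, 0, 0, 0],
    [-0.03, 0.07, -0.1, 0, 0, 0, 0],
    [-0.04, 0.08, 0, 0, 0, 0, 0],
    [0, 0, 0, 0, 0, 0, 0],
    [0, 0, 0, 0, 0, 0, 0]
  ]
}}

```text
time_s: 12.65
position: [0.5861, -0.0587, 0.1451]
tool_rot: [0.153, -3.138, 0.0]
wrist_force: [0.7, -0.4, -0.3]
gripper_width: -0.002
```

```bash
python3 -c "
from h import *
togo(0,48,108)
d=grab('wrist','w5')
cv2.imwrite('pics/w5c.png',cv2.resize(d['image'][:,:,::-1],(800,600))[80:360])"
```

```text
t 12.65 box mm [ 36.3  46.6 145.1] F [ 0.63 -0.47 -0.31]
turn [-0.0001 -0.0001  0.0004] shift after turn [0.1212 0.0045 0.1235] now [0.1211 0.0047 0.1235]
```

View pics/w5c.png

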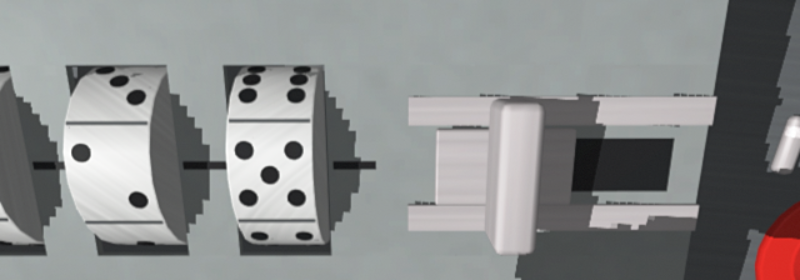

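```bash
python3 -c "
from h import *
ang('w5',w2=[(81,233),(138,280),(105,203),(122,302)],w3=[(244,230),(294,230),(248,278),(297,278),(270,255),(272,202),(276,300)])
d=load('w5')
for u,v in [(515,220),(515,255),(515,300)]: print((box(pt(d,u/1.25,v/1.25))*1000).round(1))
for u,v in[(490,255),(545,255),(517,180),(517,330)]: print((box(onz(d,u/1.25,v/1.25,.123))*1000).round(1))
for p in[(350,245),(200,245)]: print((box(onz(d,*((np.array(p)+.5)/1.25-.5),.09))*1000).round(1))"
```

```text
w2 [(-9.7, -62.3), (17.4, -45.6), (-26.1, -54.2), (34.2, -54.9)]
w3 [(-11.4, -6.5), (-11.5, 10.6), (16.0, -6.6), (15.9, 10.6), (2.2, 2.0), (-26.9, 3.0), (32.2, 1.7)]
[-13.1  82.2 122.8]
[ -1.9  83.  121.9]
[ 12.5  83.8 122.9]
[ -2.1  75.  123. ]
[ -2.2  92.2 123. ]
[-25.1  82.  123. ]
[ 22.7  85.  123. ]
[ 0.8 28.2 90. ]
[  0.9 -27.8  90. ]
```

All three wheels are within about 2.5° of square. Now the bolt.

>>> {"api": "arm_command", "payload": {
  "rows": [
    [0.12, 0, 0, 0, 0, 0, 0],
    [0, 0, 0.07, 0, 0, 0, 0],
    [0, 0, 0.06, 0, 0, 0, 0],
    [0, 0, 0, 0, 0, 0, 0],
    [0, 0.015, 0, 0, 0, 0, 0],
    [0, 0.015, 0, 0, 0, 0, 0],
    [0, 0.01, 0, 0, 0, 0, 0],
    [0, 0.01, 0, 0, 0, 0, 0],
    [0, 0.007, 0, 0, 0, 0, 0],
    [0, 0, 0, 0, 0, 0, 0]
  ]
}}

```text
time_s: 13.7
position: [0.5487, -0.0451, 0.1059]
tool_rot: [-0.152, 3.138, -0.0]
wrist_force: [-0.3, -0.1, 0.1]
gripper_width: 0.0
```

```bash
python3 -c "
from h import *
togo(0,83,106)"
```

```text
t 13.7 box mm [  0.4  63.8 105.9] F [-0.26 -0.06  0.09]
turn [-0.      0.0001  0.0002] shift after turn [ 0.0015  0.0641 -0.0002] now [ 0.0014  0.0641 -0.0002]
```

>>> {"api": "arm_command", "payload": {
  "rows": [
    [0, 0.005, 0, 0, 0, 0, 0],
    [0, 0.005, 0, 0, 0, 0, 0],
    [0, 0.005, 0, 0, 0, 0, 0],
    [0, 0.005, 0, 0, 0, 0, 0],
    [0, 0.005, 0, 0, 0, 0, 0],
    [0, 0.005, 0, 0, 0, 0, 0]
  ]
}}

```text
time_s: 14.3
position: [0.548, -0.0372, 0.1059]
tool_rot: [-0.151, 3.138, -0.002]
wrist_force: [-0.2, -4.4, -0.1]
gripper_width: -0.003
```

>>> {"api": "arm_command", "payload": {
  "rows": [
    [0, 0.005, 0, 0, 0, 0, 0],
    [0, 0.005, 0, 0, 0, 0, 0],
    [0, 0.005, 0, 0, 0, 0, 0],
    [0, 0.005, 0, 0, 0, 0, 0],
    [0, 0.005, 0, 0, 0, 0, 0]
  ]
}}

```text
time_s: 14.8
position: [0.5471, -0.0288, 0.1059]
tool_rot: [-0.151, 3.138, 0.0]
wrist_force: [-1.2, -2.1, 1.1]
gripper_width: -0.004
```

```bash
python3 -c "
from h import *
togo(0,86,106)"
```

```text
t 14.8 box mm [  0.4  80.2 105.9] F [-1.42 -1.96  1.08]
turn [0.     0.0001 0.    ] shift after turn [ 0.0013  0.0195 -0.0005] now [ 0.0013  0.0195 -0.0005]
```

>>> {"api": "arm_command", "payload": {
  "rows": [
    [0, 0.004, 0, 0, 0, 0, 0],
    [0, 0.004, 0, 0, 0, 0, 0],
    [0, 0.004, 0, 0, 0, 0, 0],
    [0, 0.003, 0, 0, 0, 0, 0],
    [0, 0.003, 0, 0, 0, 0, 0],
    [0, 0, 0, 0, 0, 0, 0]
  ]
}}

```text
time_s: 15.4
position: [0.5468, -0.0247, 0.1059]
tool_rot: [-0.151, 3.138, -0.004]
wrist_force: [-0.7, -6.4, 2.0]
gripper_width: -0.002
```

>>> {"api": "arm_command", "payload": {
  "rows": [
    [0, 0.003, 0, 0, 0, 0, 0],
    [0, 0.003, 0, 0, 0, 0, 0],
    [0, 0, 0, 0, 0, 0, 0]
  ]
}}

```text
time_s: 15.7
position: [0.5467, -0.0245, 0.1059]
tool_rot: [-0.152, 3.137, -0.009]
wrist_force: [-0.3, -12.9, 0.2]
gripper_width: -0.002
```

```bash
python3 -c "
from h import *
togo(0,90,106)"
```

```text
t 15.7 box mm [  0.4  84.4 105.9] F [ -1.52 -12.78   0.16]
turn [-0.0018  0.0001  0.0002] shift after turn [ 0.0015  0.0186 -0.0002] now [ 0.0015  0.0186 -0.0003]
```

>>> {"api": "arm_command", "payload": {
  "rows": [
    [0, -0.01, 0, 0, 0, 0, 0],
    [0, -0.03, 0, 0, 0, 0, 0],
    [0, -0.02, 0, 0, 0, 0, 0],
    [0, 0, -0.08, 0, 0, 0, 0],
    [0, 0, -0.12, 0, 0, 0, 0],
    [-0.06, -0.05, -0.12, 0, 0, 0, 0],
    [-0.1, -0.05, 0, 0, 0, 0, 0],
    [0, 0, 0, 0, 0, 0, 0],
    [0, 0, 0, 0, 0, 0, 0]
  ]
}}

```text
time_s: 16.6
position: [0.5984, -0.065, 0.2009]
tool_rot: [0.15, -3.136, -0.002]
wrist_force: [-0.5, 0.4, -0.1]
gripper_width: 0.0
```

```bash
python3 -c "
from h import *
togo(0,0,200)
d=grab('wrist','w6')
cv2.imwrite('pics/w6c.png',cv2.resize(d['image'][:,:,::-1],(800,600)))"
```

```text
t 16.6 box mm [ 48.   39.2 200.9] F [-0.45  0.49 -0.09]
turn [ 0.0004 -0.0005 -0.0001] shift after turn [ 0.16   -0.1305  0.0031] now [ 0.16   -0.1306  0.0032]
```

View pics/w6c.png

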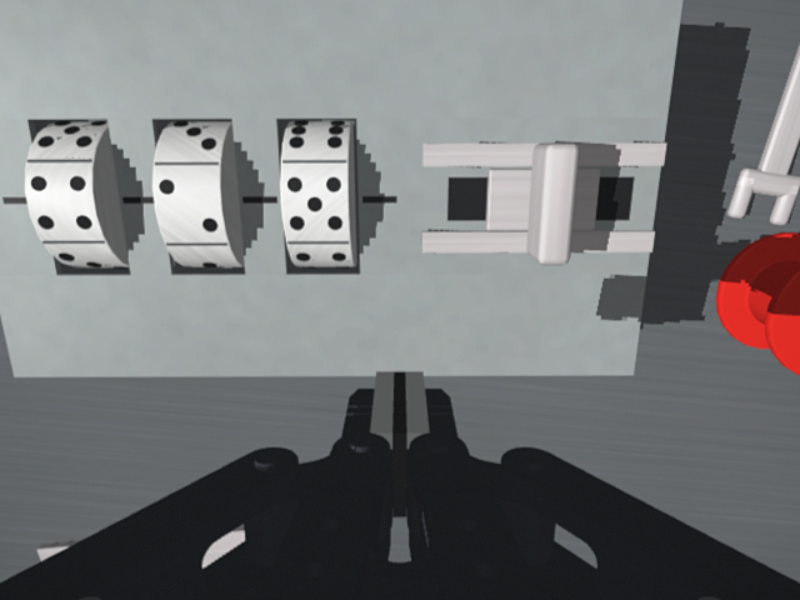

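The wheels show 4, 2 and 5. The grip is at about (553,203), with the slot's dark opening now showing on the wheel side as well. Spool and wrench are undisturbed. One last numeric check, then I'll hand in.

```bash
python3 -c "
from h import *
d=load('w6')
for u,v in[(533,200),(577,200)]: print((box(onz(d,u/1.25,v/1.25,.123))*1000).round(1))
ang('w6',w1=[(39,184),(78,184),(46,222),(85,222)],w2=[(166.5,187),(210,225)],w3=[(315,204)])
a=grab('top','top1'); b0=load('side0'); b1=grab('side','side1')
D=cv2.absdiff(b0['image'],b1['image']).max(2)
for n,(u0,u1,v0,v1) in dict(spool=(230,280,275,330),wrench=(285,375,298,360),jar=(372,400,120,150)).items(): print(n,(D[v0:v1,u0:u1]>40).mean().round(3))
job.close_job()"
```

```text
[ -2.   93.7 123. ]
[ -2.  111.7 123. ]
w1 [(-11.5, -117.8), (-11.5, -100.8), (15.2, -118.2), (15.2, -100.8)]
w2 [(-9.4, -62.3), (17.5, -45.4)]
w3 [(2.2, 2.2)]
spool 0.355
wrench 0.0
jar 0.0
the job is handed in; nothing more can be done
```

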